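# Slide two fired clay discs into a sign board

### The arm

A 6-joint arm with a two-finger parallel gripper is mounted at the origin on the work surface. World frame = base frame: x ahead of the robot, y to its left, z up, the work surface at z = 0. Lengths are in m, angles in rad, forces in N, time in s.
With the tool pointing down it reaches from about 0.4 to 0.925 m from the base axis. Payload 3.4 kg.
Tool frame: the origin (TCP) lies midway between the tips of the shut fingers; the grasp point (between the pads) lies 19 mm behind it; z points along the fingers, y is the line along which they close (so a half turn about z gives the same grasp; the last joint's range is limited). The gripper opens to 85 mm and grips with 20 to 120 N. Pads are 22 mm wide; open, the fingers measure 114 mm over their backs; the gripper's body (76 mm by 85 mm) begins 54 mm behind the grasp point. The pads swing forward as they close: fully open they stand 13 mm farther back than shut.
Start: joints at [-1.256, 0.307, 1.506, -0, 1.328, -0.073], TCP at [0.218, -0.532, 0.196] pointing down, gripper open.
Joint ranges: [-3.12, 3.12], [-1.05, 2.28], [0.14, 2.33], [-1.42, 4.57], [0.1, 2.73], [-2.68, 2.68]. Speed limits (rad/s): [2.57, 2.57, 3.14, 3.14, 3.14, 3.14].

### API

Orientations are given as a rotation vector (axis times angle).
In Python, from cell import * gives the robot as it stands.
- The arm moves only by the tool send_rows, never from a script. Its argument "steps" is one flat list of numbers, 7 for each row, row after row: the turn, a rotation vector about the tool's x, y, z in rad, then the shift along the tool's x, y, z in cm, then the finger opening in cm, from 0 to 8.54. A call has 1 to 12 rows; each row shifts and turns the commanded pose from where the row before left it, along the tool's axes as they then stand; what a row does not reach is not made up. A row lasts 1/10 s, in which the tool goes at most 50 mm and 8.59 degrees, less where a joint would pass 70% of its speed; a pose out of reach is approached as far as the arm can. A call is refused whole if a number of a shift passes 5 or a number of a turn 0.15, either way. A call with a gripper value outside its range is refused whole. The fingers move at their own pace and stop on an object; the grip force is fixed at half the most. Time passes only in rows, so rows that do not move let the fingers close. It gives the time, the measured TCP pose, the force, the opening and the grip force at its end, in the units of the state.
- state(): the state, without advancing time (a new reading comes with each control period).
- grab_frame(name): name is "side" or "top"; returns the picture (400x640x3 uint8, red, green, blue); there is no depth.
- camera_params(name): a dict with "fx", "fy", "cx", "cy" (pixels), "world_from_camera" (4x4, takes a point from camera to world coordinates). Camera axes: x right, y up, looking along -z (the intrinsics and any distortion apply to the point x, -y, -z); pixel columns grow to the right and rows downward; lengths in m; the calibration is good to about 2 mm. A picture is of the moment at which its call begins. camera_params takes no time and is no camera call.
- hand_in(): hands the job in; it is judged then, once.
The state is a dict: "clock": time; "qpos": joint angles; "qd": joint speeds; "tau": joint torques, N m; "position": TCP position; "eef_rot": TCP orientation; "wrist_force": force on the tool from outside, world axes, zero at the start; "ft_torque": the same for the moment, N m; "opening": opening from 0.0 (shut) to 1.0 (fully open); "grip_force": force on a finger pad.
Only numpy, scipy, OpenCV 4.12 (cv2) and the standard library are available. Lean on these libraries where they do the work, as an engineer would, in place of code of your own. Each camera call takes 0.05 s, during which the arm holds its last target. There are 200 camera calls.

### The job

Two loose fired clay discs, one large and one small, lie on the wooden sign board. Push each one across the face of the board with your fingertips until it drops into the round recess of its own size and lies flat and flush there, large in large and small in small. Do not pick the discs up or lift them off the board, and leave everything else on the table and on the board where it stands.

Things in the scene. Friction and masses are not known exactly. Their poses are not given: they have to be found in the camera images.
- board: light wooden sign board lying on the table and fixed there, 240 (x) x 400 (y) x 20 mm thick; origin at the centre of its underside, so its flat upper face is at z = 20 mm; x points away from the robot and y to its left when its yaw is 0 (yaw differs by up to 0.25 rad). Two round recesses, each 10 mm deep with a flat floor, lie on its far half; a flat painted olive band, 14 mm wide, runs along each short end
- board_hole0 (a point): centre of the mouth of the large recess, at the level of the board's upper face (board frame x 50, y 100 mm); 76 mm across, 10 mm deep, 2 mm chamfer round the mouth
- board_hole1 (a point): centre of the mouth of the small recess, at the level of the board's upper face (board frame x 50, y -100 mm); 50 mm across, 10 mm deep, 2 mm chamfer round the mouth
- large_disc: large plain grey fired clay disc, 72 mm across, 10 mm thick, about 90 g, lying loose on the board's upper face on the half nearer to the robot, either left or right; origin at the centre of its underside, z up. Seated, its top is flush with the board
- small_disc: small plain grey fired clay disc, 46 mm across, 10 mm thick, about 37 g, lying loose on the board's upper face on the half nearer to the robot, on the other side from the large one; origin at the centre of its underside, z up. Seated, its top is flush with the board
- pot: small closed glaze pot, 38 mm across, 50 mm tall, standing on the board near the middle of its far edge; origin at its underside; to be left alone
- stamp: turned wooden clay stamp, 26 mm across, 42 mm tall, standing on the board near the middle of its edge on the robot's side; origin at its underside; to be left alone
- glaze_jar: closed glaze jar, 64 mm across, 85 mm tall, on the table beyond the board; origin at its underside; to be left alone
- mug: mug, 84 mm across, 95 mm tall, on the table beyond the board; origin at its underside; to be left alone
- brush: paint brush lying on the table to the left of the board; to be left alone
- bowl: clay bowl, 120 mm across, 50 mm tall, on the table to the right of the board; origin at its underside; to be left alone
- strip: fired clay strip, 220 x 30 x 12 mm, lying on the table on the left; origin at its underside; to be left alone

How it is judged:
At the end, for the whole second after the job is handed in: Each disc lies at rest in the recess of its own size: centre within 6 mm of the recess's centre, no more than 2.5 mm above its floor, tilted less than 0.06 rad (horizontal distance between large_disc and board_hole0 below 0.006 m and z of each of large_disc, small_disc in the frame of board below 0.0125 m and angle between each of large_disc, small_disc's own z axis and vertical below 0.06 rad and linear speed of each of large_disc, small_disc below 0.01 m/s and horizontal distance between small_disc and board_hole1 below 0.006 m); the robot touches nothing.
It fails at once if a disc is lifted more than 6 mm off the board's face (z of any of large_disc, small_disc in the frame of board above 0.026 m).
It fails at once if a disc is turned up on edge (angle between any of large_disc, small_disc's own z axis and vertical above 0.6 rad).
It fails at once if the pot or the stamp on the board is knocked over or is moved by more than 20 mm (distance of any of pot, stamp from where it was at the start of the episode above 0.02 m or angle between any of pot, stamp's own z axis and vertical above 0.4 rad).
It fails at once if one of the other things on the table is knocked over or is moved by more than 20 mm (distance of any of glaze_jar, mug, brush, bowl, strip from where it was at the start of the episode above 0.02 m or angle between any of glaze_jar, mug, bowl, strip's own z axis and vertical above 0.4 rad).
It also fails if it takes over 54 s, if anything falls off the work surface, if the arm or the gripper's body presses on something with over 40 N, if the wrist force passes 120 N, or if a joint passes its speed limit or range.

## Working session

There is one attempt and no reset: what is moved stays moved. The work goes in short steps, Python scripts to look and compute and a tool call to move; the robot and the scene stay as the last step left them, time stands still between calls to the robot, and variables do not carry over. Pictures are saved under pics/ and viewed, at most 10 in all, crops included, and the job is handed in when it is done.

Besides the shell and the picture viewer there is one more tool, called after "Request:" as a command line: name --argument value ..., lists and objects as JSON in quotes. send_rows: Moves the arm, as the interface text tells. Its arguments: {"type":"object","properties":{"steps":{"type":"array","items":{"type":"number"}}},"required":["steps"]}

```bash
mkdir -p pics
cat > h.py <<'E'
from cell import *
import numpy as np, cv2
def ray(name,u,v):
    p=camera_params(name);T=np.array(p["world_from_camera"])
    d=T[:3,:3]@np.array([(u-p["cx"])/p["fx"],-(v-p["cy"])/p["fy"],-1.0])
    return T[:3,3],d
def onz(name,u,v,z):
    o,d=ray(name,u,v);return o+d*(z-o[2])/d[2]
def proj(name,P):
    p=camera_params(name);T=np.array(p["world_from_camera"])
    c=T[:3,:3].T@(np.array(P)-T[:3,3])
    return p["cx"]+p["fx"]*c[0]/-c[2], p["cy"]+p["fy"]*c[1]/c[2]
E
python3 - <<'E'
from h import *
for n in("top","side"):
    im=grab_frame(n);cv2.imwrite(f"pics/{n}0.png",im[:,:,::-1]);np.save(n+"0.npy",im)
    print(camera_params(n))
print(state())
E
```

```text
{'fx': 399.99013894111783, 'fy': 399.99013894111783, 'cx': 325.51818811508906, 'cy': 197.18949723899186, 'world_from_camera': array([[-0.02862605,  0.98610951, -0.16361105,  0.30919218],
       [-0.99928048, -0.03230538, -0.01987147, -0.03417205],
       [-0.02488096,  0.16292449,  0.98632477,  1.50285566],
       [ 0.        ,  0.        ,  0.        ,  1.        ]])}
{'fx': 423.4171946554288, 'fy': 423.4171946554288, 'cx': 316.16154573294057, 'cy': 198.74159050388246, 'world_from_camera': array([[-0.97502457,  0.17156869, -0.14103641,  0.35723657],
       [-0.22201208, -0.73535307,  0.64028626,  0.74788587],
       [ 0.00614152,  0.65560662,  0.75507764,  0.95803065],
       [ 0.        ,  0.        ,  0.        ,  1.        ]])}
{'clock': 0.1, 'qpos': array([-1.25551042e+00,  3.07512566e-01,  1.50756628e+00, -8.29407893e-06,
        1.32843838e+00, -7.35034208e-02]), 'qd': array([-0.00141731, -0.00019299, -0.00310721, -0.00087298,  0.00060681,
        0.00037076]), 'tau': array([ 4.19813923e-04, -4.58529174e+01, -2.52610427e+01, -9.81614585e-05,
        5.58360654e-03, -1.55474157e-05]), 'position': array([ 0.21771241, -0.53141041,  0.19495614]), 'eef_rot': array([-3.08054586e+00, -6.06503940e-01,  3.76901633e-04]), 'wrist_force': array([ 0.20299902,  0.1379847 , -0.62369279]), 'ft_torque': array([ 0.00090172, -0.07889892,  0.02810964]), 'grip_force': 0.0, 'opening': 0.9954936309249209}
```

View pics/top0.png

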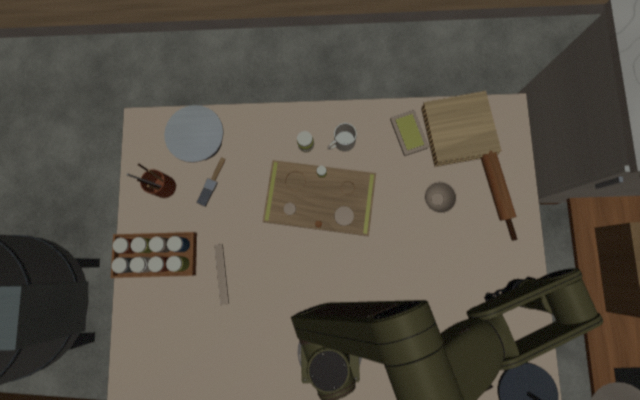

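View pics/side0.png

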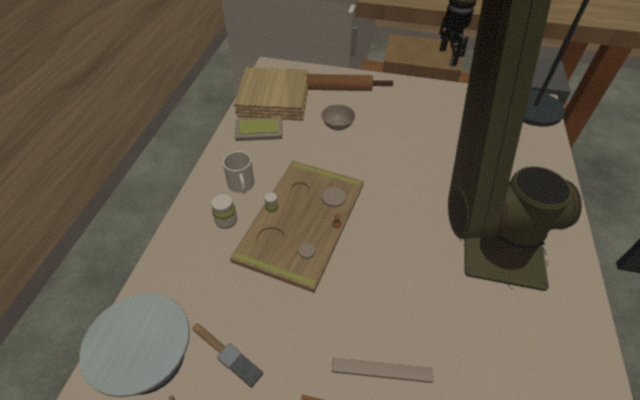

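The top view shows the board at about (320,198), with the large disc on the right at (344,215) and the small one on the left at (289,208). The stamp is at (319,223) and the pot at (321,170). The recesses lie at about (300,178) and (340,184), so the two discs have to cross sides. In the side view the bands, both discs (334,196 and 306,250) and the recess arcs are visible.

```bash
cat >> h.py <<'E'
def blobs(mask,im,amin):
    n,l,s,c=cv2.connectedComponentsWithStats(mask.astype(np.uint8))
    return [(c[i].round(2),s[i].tolist()) for i in range(1,n) if s[i][4]>=amin]
roi={"top":(255,385,150,245),"side":(225,370,155,295)}
def tri(u1,u2):
    (o1,d1),(o2,d2)=ray("top",*u1),ray("side",*u2)
    A=np.stack([d1,-d2],1);t=np.linalg.lstsq(A,o2-o1,rcond=None)[0]
    a,b=o1+d1*t[0],o2+d2*t[1];return (a+b)/2,np.linalg.norm(a-b)
def crop(im,n,s=4):
    x0,x1,y0,y1=roi[n];return cv2.resize(im[y0:y1,x0:x1],None,fx=s,fy=s,interpolation=cv2.INTER_CUBIC)
E
python3 - <<'E'
from h import *
out=[]
for n in("top","side"):
    im=np.load(n+"0.npy");x0,x1,y0,y1=roi[n]
    h=cv2.cvtColor(im,cv2.COLOR_RGB2HSV);m=np.zeros(im.shape[:2],bool);m[y0:y1,x0:x1]=1
    H,S,V=[h[...,i].astype(int) for i in range(3)]
    ol=m&(H>=24)&(H<=40)&(S>110)
    print(n,"olive",blobs(ol,im,25))
    for p in ((289,208),(344,215),(310,208),(345,184)) if n=="top" else ((306,250),(334,196),(300,215),(270,238)):
        print(p,im[p[1],p[0]],h[p[1],p[0]])
    print("roof S quant",np.percentile(S[m],[5,50,95]))
    c=crop(im,n);cv2.imwrite(f"pics/c_{n}.png",np.clip(c[:,:,::-1]*1.6,0,255))
E
```

```text
top olive [(array([271.42, 187.  ]), [270, 178, 4, 19, 26])]
(289, 208) [115 106  92] [ 18  51 115]
(344, 215) [119 108  95] [ 16  51 119]
(310, 208) [103  88  68] [ 17  87 103]
(345, 184) [96 82 63] [17 88 96]
roof S quant [46. 66. 97.]
side olive [(array([321.13, 171.91]), [294, 163, 55, 18, 118]), (array([273.83, 268.45]), [235, 254, 78, 31, 254])]
(306, 250) [121 108  94] [ 16  57 121]
(334, 196) [121 105  94] [ 12  57 121]
(300, 215) [110  95  68] [ 19  97 110]
(270, 238) [113  97  68] [ 19 102 113]
roof S quant [ 46.  60. 107.][ WARN:0@0.062] global loadsave.cpp:1063 imwrite_ Unsupported depth image for selected encoder is fallbacked to CV_8U.
```

View pics/c_top.png

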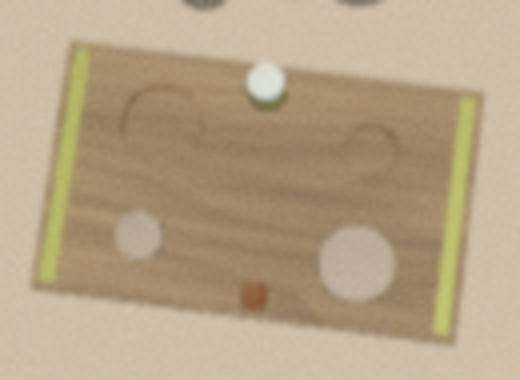

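View pics/c_side.png

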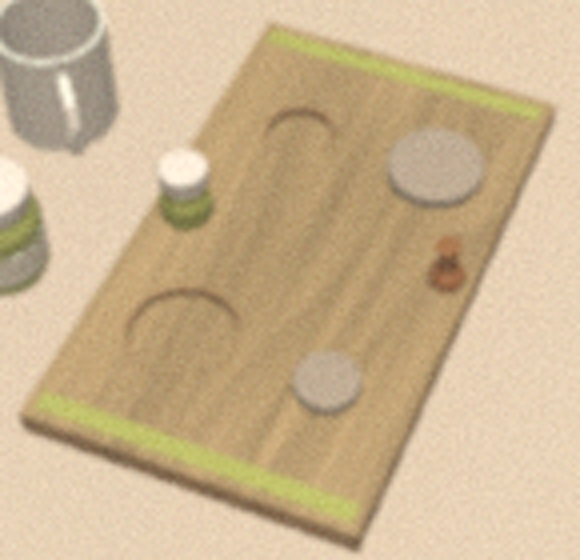

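The crops show both bands clearly, at 4x (65,165) and (455,215) in the top view. The discs are at (138,235) and (357,263), the recess arcs at (162,120) and (370,148), the pot at (266,85) and the stamp at (254,296).

```bash
cat >> h.py <<'E'
def segment(im,n):
    """band centroids and disc centroids (left band/disc in board sense first) in pixels"""
    x0,x1,y0,y1=roi[n]
    g=cv2.GaussianBlur(im,(0,0),0.8);h=cv2.cvtColor(g,cv2.COLOR_RGB2HSV)
    H,S=h[...,0].astype(int),h[...,1].astype(int)
    m=np.zeros(S.shape,bool);m[y0:y1,x0:x1]=1
    ol=m&(H>=22)&(H<=45)&(S>115 if n=="top" else S>115)
    bands=sorted([b for b in blobs(ol,im,25)],key=lambda b:-b[1][4])
    return bands,S,m,ol
def boardpose(n,b0,b1,z=.02):
    L,R=onz(n,*b0,z),onz(n,*b1,z);c=(L+R)/2;d=(L-R)[:2]
    return c[:2],np.arctan2(-d[0],d[1]),np.hypot(*d)
def tow(c,yaw,p): return c+np.array([[np.cos(yaw),-np.sin(yaw)],[np.sin(yaw),np.cos(yaw)]])@np.array(p)
def tob(c,yaw,p): return np.array([[np.cos(yaw),np.sin(yaw)],[-np.sin(yaw),np.cos(yaw)]])@(np.array(p)[:2]-c)
E
python3 - <<'E'
from h import *
P={}
for n in("top","side"):
    im=np.load(n+"0.npy");bands,S,m,ol=segment(im,n);print(n,"bands",bands[:4])
    seed={"top":((289,208),(344,215)),"side":((306,250),(334,196))}[n]
    big=[b for b in bands if b[1][2]*b[1][3]>200][:2]
    big.sort(key=lambda b:b[0][0]);L,R=big[0][0],big[1][0]
    c,yaw,d=boardpose(n,L,R);print(n,"board",c.round(4),yaw.round(4),"band dist",d.round(4))
    P[n]=[L,R]
    Sb=cv2.GaussianBlur(S.astype(np.float32),(0,0),1)
    for s in seed:
        l,nl=cv2.connectedComponents(((Sb<74 if n=="top" else Sb<77)&m).astype(np.uint8))
        k=nl==nl[s[1],s[0]];y,x=np.nonzero(k);cen=(x.mean(),y.mean());P[n].append(cen)
        w=onz(n,*cen,.03);print("disc",np.round(cen,2),k.sum(),w.round(4),"board",tob(c,yaw,w).round(4))
for a,b in zip(P["top"],P["side"]): print("tri",*[np.round(q,4) for q in tri(a,b)])
E
```

```text
top bands []Traceback (most recent call last):
  File "<stdin>", line 7, in <module>
IndexError: list index out of range
```

```bash
python3 - <<'E'
from h import *
s=open('h.py').read()
s=s.replace('ol=m&(H>=22)&(H<=45)&(S>115 if n=="top" else S>115)','ol=m&(2*g[...,1].astype(int)-g[...,0]-g[...,2]>(14 if n=="top" else 20))')
open('h.py','w').write(s)
g=cv2.GaussianBlur(np.load("top0.npy"),(0,0),.8).astype(int)
print((2*g[...,1]-g[...,0]-g[...,2])[200,260:280],(2*g[...,1]-g[...,0]-g[...,2])[200,358:380])
g=cv2.GaussianBlur(np.load("side0.npy"),(0,0),.8).astype(int)
print((2*g[...,1]-g[...,0]-g[...,2])[260:280,274])
E
cat > m.py <<'E'
from h import *
P={}
for n in("top","side"):
    im=np.load(n+"0.npy");bands,S,m,ol=segment(im,n);print(n,"bands",bands[:5])
    seed={"top":((289,208),(344,215)),"side":((306,250),(334,196))}[n]
    big=[b for b in bands][:2]
    big.sort(key=lambda b:b[0][0]);L,R=big[0][0],big[1][0]
    c,yaw,d=boardpose(n,L,R);print(n,"board",c.round(4),yaw.round(4),"band dist",d.round(4))
    P[n]=[L,R]
    Sb=cv2.GaussianBlur(S.astype(np.float32),(0,0),1)
    for s in seed:
        nl,l=cv2.connectedComponents(((Sb<71 if n=="top" else Sb<77)&m).astype(np.uint8))
        k=l==l[s[1],s[0]];y,x=np.nonzero(k);cen=(x.mean(),y.mean());P[n].append(cen)
        w=onz(n,*cen,.03);print("disc",np.round(cen,2),k.sum(),w.round(4),"board",tob(c,yaw,w).round(4))
for a,b in zip(P["top"],P["side"]): print("tri",*[np.round(q,4) for q in tri(a,b)])
E
python3 m.py
```

```text
[ 3  2  2  1  2  3  9 22 39 47 44 32 17  8  6  5  7  5  4  4] [ 4  4  5  4  6  6  6  8 20 36 46 47 36 20  7  4  2  3  2  2  2  3]
[ 9  9 10  9 10 18 34 46 53 54 49 34 21 11  7  4  2  3  2  2]
top bands [(array([368.18, 203.32]), [363, 173, 12, 61, 344]), (array([270.75, 191.06]), [264, 161, 14, 60, 340])]
top board [0.5561 0.0195] -0.1594 band dist 0.3699
disc [289.31 208.3 ] 125 [0.516  0.1315 0.03  ] board [-0.0574  0.1043]
disc [343.69 215.54] 318 [ 0.4825 -0.0698  0.03  ] board [-0.0585 -0.0998]
side bands [(array([274.11, 268.64]), [234, 252, 81, 34, 543]), (array([325.93, 173.41]), [292, 162, 69, 23, 333]), (array([271.4 , 207.22]), [265, 203, 13, 9, 82]), (array([229.43, 212.73]), [225, 206, 10, 14, 74])]
side board [0.5554 0.0264] -0.1599 band dist 0.3688
disc [306.39 250.02] 200 [0.516  0.1407 0.03  ] board [-0.0571  0.1066]
disc [333.45 196.38] 377 [ 0.4835 -0.0594  0.03  ] board [-0.0574 -0.0961]
tri [0.587  0.2034 0.0114] 0.0002
tri [ 0.5278 -0.1639  0.0115] 0.0004
tri [0.5178 0.1329 0.0181] 0.0003
tri [ 0.4846 -0.07    0.0177] 0.0012
```

Triangulated heights come out about 8 mm lower than the text says, so I'll check height by touch. I'm moving now to a point behind the large disc, turned towards its recess.

Request:
send_rows --steps '[0, 0, -0.15, 0, 0, 0, 5, 0, 0, -0.15, 0, 0, 0, 5, 0, 0, -0.15, 0, 0, 0, 5, 0, 0, -0.075, 0, 0, 0, 5, 0, 0, 0, 4.4, -0.7, 0.4, 5, 0, 0, 0, 4.4, -0.7, 0.4, 5, 0, 0, 0, 4.4, -0.7, 0.4, 5, 0, 0, 0, 4.4, -0.7, 0.4, 5, 0, 0, 0, 4.4, -0.7, 0.4, 5, 0, 0, 0, 4.4, -0.7, 0.4, 5, 0, 0, 0, 4.4, -0.7, 0.4, 5, 0, 0, 0, 4.4, -0.7, 0.4, 5]'

```text
clock: 1.3
position: [0.3889, -0.2174, 0.1635]
eef_rot: [-2.819, -1.385, 0.0]
wrist_force: [1.4, -0.7, -0.7]
opening: 0.586
grip_force: 0.0
```

```bash
cat >> h.py <<'E'
from scipy.spatial.transform import Rotation as Ro
def rep(target=None,head=None):
    s=state();R=Ro.from_rotvec(s["eef_rot"]).as_matrix();p=s["position"]
    print("t",round(s["clock"],2),"p",p.round(4),"head",np.degrees(np.arctan2(R[1,0],R[0,0])).round(2),"zax",R[:,2].round(4),"F",s["wrist_force"].round(1),"open",round(s["opening"]*8.54,2))
    if target is not None:
        d=np.array(target)-p
        a=np.arctan2(R[1,0],R[0,0]) if head is None else np.radians(head)
        print("turn z",round(float(np.arctan2(R[1,0],R[0,0])-a),3),"shift cm x,y,z",(100*np.array([np.cos(a)*d[0]+np.sin(a)*d[1],np.sin(a)*d[0]-np.cos(a)*d[1],-d[2]])).round(2))
E
python3 -c "
from h import *
rep((.440,-.125,.12),52.4)"
```

```text
t 1.3 p [ 0.3889 -0.2174  0.1635] head 52.34 zax [-2.e-04  2.e-04 -1.e+00] F [ 1.4 -0.7 -0.7] open 5.0
turn z -0.001 shift cm x,y,z [10.44 -1.58  4.35]
```

Request:
send_rows --steps '[0, 0, 0, 2.6, -0.4, 2.6, 5, 0, 0, 0, 2.6, -0.4, 2.6, 5, 0, 0, 0, 2.6, -0.4, 2.6, 5, 0, 0, 0, 2.6, -0.4, 2.5, 5, 0, 0, 0, 0, 0, 0, 5, 0, 0, 0, 0, 0, 0, 5]'

```text
clock: 1.9
position: [0.4388, -0.1265, 0.0602]
eef_rot: [-2.817, -1.388, 0.003]
wrist_force: [0.6, -0.6, -0.8]
opening: 0.582
grip_force: 0.0
```

Run:
```python
from h import *
rep((.440,-.125,.035))
ims=[]
for n in("top","side"):
    im=grab_frame(n);np.save(n+"1.npy",im)
    s=state();u,v=proj(n,s["position"]);print(n,"tcp px",u,v)
    R=Ro.from_rotvec(s["eef_rot"]).as_matrix()
    x,y=int(u),int(v);c=im[max(y-50,0):y+50,x-60:x+60].copy()
    c=cv2.resize(c,None,fx=5,fy=5,interpolation=cv2.INTER_CUBIC)
    for q in (0,.04,-.04):
        a,b=proj(n,s["position"]+R[:,1]*q);cv2.circle(c,(int((a-x+60)*5),int((b-max(y-50,0))*5)),3,(255,0,0),1)
    ims.append(c[:500])
cv2.imwrite("pics/tips.png",np.clip(cv2.resize(np.hstack(ims)[:,:,::-1],(800,333)).astype(float)*1.5,0,255).astype(np.uint8))
```

```text
t 1.9 p [ 0.4388 -0.1265  0.0602] head 52.46 zax [-2.2e-03  5.0e-04 -1.0e+00] F [ 0.6 -0.6 -0.8] open 4.97
turn z 0.0 shift cm x,y,z [ 0.19 -0.    2.52]
top tcp px 360.26295387198957 225.89995206537995
side tcp px 352.91844550464646 174.93686259225484
```

View pics/tips.png

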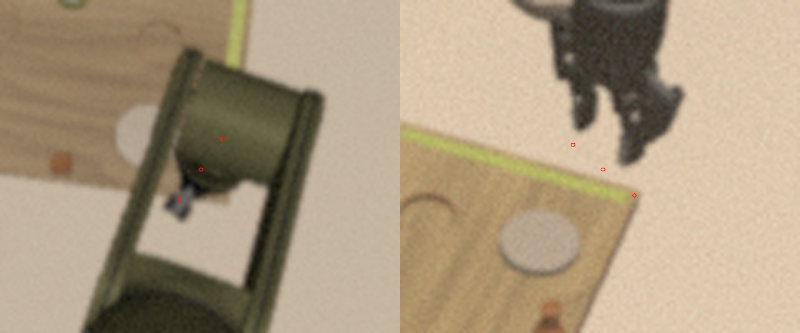

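In the tips picture, the left half (top view) has the wrist hiding most of the gripper. The right half (side view) shows both fingertips just beyond the board corner, clear of the disc. They appear higher than the TCP projection, as expected for open fingers. I'll descend and feel for the board.

Request:
send_rows --steps '[0, 0, 0, 0.1, 0, 1.2, 5, 0, 0, 0, 0.1, 0, 1.2, 5, 0, 0, 0, 0, 0, 1.0, 5, 0, 0, 0, 0, 0, 0, 5, 0, 0, 0, 0, 0, 0, 5]'

```text
clock: 2.5
position: [0.4407, -0.1261, 0.0272]
eef_rot: [2.82, 1.385, 0.0]
wrist_force: [-0.6, 0.6, 0.4]
opening: 0.588
grip_force: 0.0
```

Request:
send_rows --steps '[0, 0, 0, 0, 0, 0.4, 5, 0, 0, 0, 0, 0, 0.2, 5, 0, 0, 0, 0, 0, 0, 5, 0, 0, 0, 0, 0, 0, 5]'

```text
clock: 2.9
position: [0.4407, -0.1254, 0.0208]
eef_rot: [2.819, 1.386, 0.0]
wrist_force: [-0.3, 0.1, -0.2]
opening: 0.589
grip_force: 0.0
```

Run:
```python
from h import *
rep((.440,-.125,.015))
n="side";im=grab_frame(n);np.save(n+"2.npy",im)
c=im[130:230,280:400];c=cv2.resize(c,None,fx=6,fy=6,interpolation=cv2.INTER_CUBIC)
cv2.imwrite("pics/s2.png",np.clip(c[:,:,::-1].astype(float)*1.6,0,255).astype(np.uint8))
```

```text
t 2.9 p [ 0.4407 -0.1254  0.0208] head 52.36 zax [ 0. -0. -1.] F [-0.3  0.1 -0.2] open 5.03
turn z 0.0 shift cm x,y,z [-0.01 -0.08  0.58]
```

View pics/s2.png

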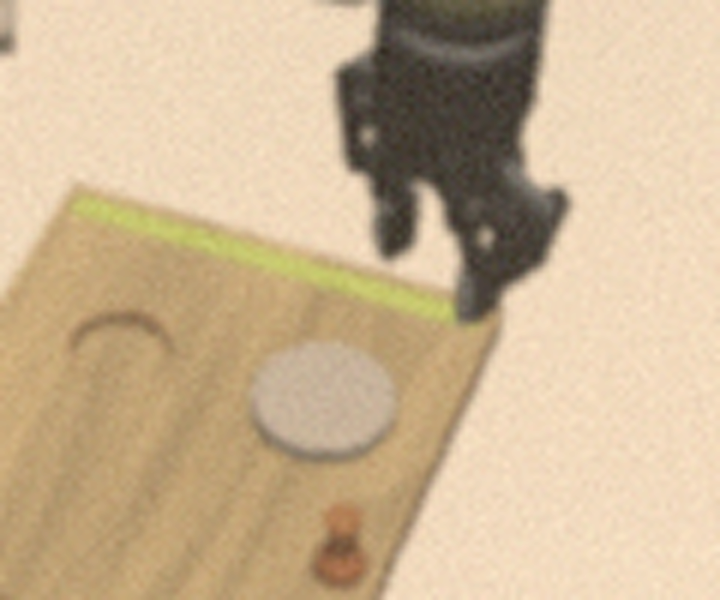

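The picture shows the two tips near the board's right corner, at (400,255) and (475,318), still above the face and with no contact force. I'll shift forward a little and keep descending.

Request:
send_rows --steps '[0, 0, 0, 1.2, 0, 0, 5, 0, 0, 0, 0, 0, 0.3, 5, 0, 0, 0, 0, 0, 0.2, 5, 0, 0, 0, 0, 0, 0, 5, 0, 0, 0, 0, 0, 0, 5]'

```text
clock: 3.45
position: [0.4477, -0.1159, 0.0156]
eef_rot: [-2.819, -1.386, 0.001]
wrist_force: [-0.5, 0.0, 0.4]
opening: 0.585
grip_force: 0.0
```

Request:
send_rows --steps '[0, 0, 0, 0, 0, 0.2, 5, 0, 0, 0, 0, 0, 0, 5, 0, 0, 0, 0, 0, 0, 5]'

```text
clock: 3.75
position: [0.4478, -0.116, 0.0137]
eef_rot: [-2.819, -1.386, 0.0]
wrist_force: [-0.4, 0.2, -0.5]
opening: 0.582
grip_force: 0.0
```

Request:
send_rows --steps '[0, 0, 0, 0, 0, 0.2, 5, 0, 0, 0, 0, 0, 0, 5, 0, 0, 0, 0, 0, 0, 5]'

```text
clock: 4.05
position: [0.4479, -0.116, 0.0117]
eef_rot: [-2.819, -1.386, 0.0]
wrist_force: [-0.1, -0.2, -0.3]
opening: 0.585
grip_force: 0.0
```

Request:
send_rows --steps '[0, 0, 0, 0, 0, 0.2, 5, 0, 0, 0, 0, 0, 0, 5, 0, 0, 0, 0, 0, 0, 5]'

```text
clock: 4.35
position: [0.4479, -0.1159, 0.0097]
eef_rot: [-2.819, -1.386, 0.0]
wrist_force: [1.0, 0.4, -0.2]
opening: 0.583
grip_force: 0.0
```

Request:
send_rows --steps '[0, 0, 0, 0, 0, 0.15, 5, 0, 0, 0, 0, 0, 0, 5, 0, 0, 0, 0, 0, 0, 5]'

```text
clock: 4.65
position: [0.4479, -0.1159, 0.0083]
eef_rot: [-2.819, -1.386, 0.0]
wrist_force: [-0.0, -0.3, 0.1]
opening: 0.583
grip_force: 0.0
```

Request:
send_rows --steps '[0, 0, 0, 0, 0, 0.2, 5, 0, 0, 0, 0, 0, 0, 5]'

```text
clock: 4.85
position: [0.4478, -0.1159, 0.0061]
eef_rot: [-2.819, -1.386, 0.0]
wrist_force: [-0.7, 0.4, 0.9]
opening: 0.586
grip_force: 0.0
```

Request:
send_rows --steps '[0, 0, 0, 0, 0, 0.2, 5, 0, 0, 0, 0, 0, 0, 5]'

```text
clock: 5.05
position: [0.4478, -0.1159, 0.0041]
eef_rot: [-2.819, -1.386, 0.001]
wrist_force: [0.6, 0.6, 0.6]
opening: 0.584
grip_force: 0.0
```

Run:
```python
from h import *
ims=[]
for n,(x0,y0) in (("side",(290,140)),("top",(315,165))):
    im=grab_frame(n);np.save(n+"3.npy",im)
    c=im[y0:y0+75,x0:x0+80];ims.append(cv2.resize(c,None,fx=5,fy=5,interpolation=cv2.INTER_CUBIC))
cv2.imwrite("pics/s3.png",np.clip(np.hstack(ims)[:,:,::-1].astype(float)*1.6,0,255).astype(np.uint8))
```

```text
(no output)
```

View pics/s3.png

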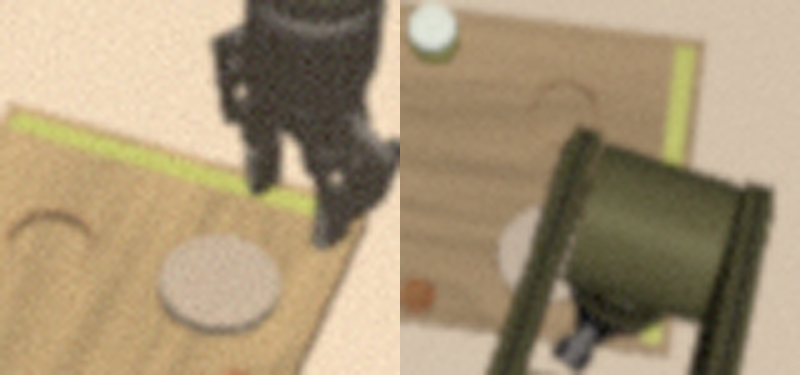

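Run:
```python
from h import *
rep()
p=state()["position"];R=Ro.from_rotvec(state()["eef_rot"]).as_matrix()
for z in(.0115,.02,.03):
    print(z,[onz("side",*q,z).round(4) for q in((342,178),(354.4,189))])
print("expect",(p+R[:,1]*.03).round(4),(p-R[:,1]*.03).round(4))
for q in (.03,-.03):
  print(proj("side",p+R[:,1]*q))
# board edges from top in world
c=np.array([.5561,.0195])
for q in ((-.12,-.2),(-.12,.2),(.12,-.2)): 
    w=tow(c,-.1594,q);print("corner",w.round(4),np.round(proj("side",[*w,.02]),1),np.round(proj("top",[*w,.02]),1))
```

```text
t 5.15 p [ 0.4479 -0.1159  0.0042] head 52.36 zax [-2.e-04  1.e-04 -1.e+00] F [-0.4  0.1 -0.3] open 4.99
0.0115 [array([ 0.4751, -0.1558,  0.0115]), array([ 0.4301, -0.119 ,  0.0115])]
0.02 [array([ 0.474 , -0.1477,  0.02  ]), array([ 0.4295, -0.1113,  0.02  ])]
0.03 [array([ 0.4727, -0.1381,  0.03  ]), array([ 0.4287, -0.1021,  0.03  ])]
expect [ 0.4717 -0.1343  0.0042] [ 0.4242 -0.0976  0.0042]
(np.float64(341.6781134888332), np.float64(184.74976664235376))
(np.float64(355.0062191770072), np.float64(196.10694745502246))
corner [ 0.4059 -0.1589] [364.6 179.1] [368.6 235.7]
corner [0.4694 0.236 ] [315.6 287. ] [261.9 221.9]
corner [ 0.6428 -0.197 ] [292.9 158.4] [375.7 172.7]
```

The tips read about 20–30 mm above the board in the side view even though the TCP is at 4 mm, so the open fingers sit well behind the TCP. I'll keep feeling downwards.

Request:
send_rows --steps '[0, 0, 0, 0, 0, 0.3, 5, 0, 0, 0, 0, 0, 0, 5, 0, 0, 0, 0, 0, 0, 5]'

```text
clock: 5.45
position: [0.4478, -0.1159, 0.0012]
eef_rot: [-2.819, -1.386, 0.0]
wrist_force: [-0.8, 0.9, -0.6]
opening: 0.581
grip_force: 0.0
```

Request:
send_rows --steps '[0, 0, 0, 0, 0, 0.3, 5, 0, 0, 0, 0, 0, 0, 5, 0, 0, 0, 0, 0, 0, 5]'

```text
clock: 5.75
position: [0.4478, -0.1159, -0.0018]
eef_rot: [-2.819, -1.386, 0.0]
wrist_force: [-0.2, -0.5, 0.3]
opening: 0.581
grip_force: 0.0
```

Request:
send_rows --steps '[0, 0, 0, 0, 0, 0.3, 5, 0, 0, 0, 0, 0, 0, 5, 0, 0, 0, 0, 0, 0, 5]'

```text
clock: 6.05
position: [0.4479, -0.1159, -0.0048]
eef_rot: [-2.819, -1.386, 0.0]
wrist_force: [0.3, 0.6, 0.9]
opening: 0.586
grip_force: 0.0
```

Request:
send_rows --steps '[0, 0, 0, 0, 0, 0.3, 5, 0, 0, 0, 0, 0, 0, 5, 0, 0, 0, 0, 0, 0, 5]'

```text
clock: 6.35
position: [0.4479, -0.1159, -0.0078]
eef_rot: [-2.819, -1.386, 0.0]
wrist_force: [0.6, -0.3, 0.2]
opening: 0.586
grip_force: 0.0
```

Request:
send_rows --steps '[0, 0, 0, 0, 0, 0.3, 5, 0, 0, 0, 0, 0, 0, 5, 0, 0, 0, 0, 0, 0, 5]'

```text
clock: 6.65
position: [0.4479, -0.1159, -0.0108]
eef_rot: [-2.819, -1.386, 0.0]
wrist_force: [-0.5, -0.2, 0.3]
opening: 0.585
grip_force: 0.0
```

Request:
send_rows --steps '[0, 0, 0, 0, 0, 0.2, 5, 0, 0, 0, 0, 0, 0, 5, 0, 0, 0, 0, 0, 0, 5]'

```text
clock: 6.95
position: [0.4479, -0.1159, -0.0128]
eef_rot: [-2.819, -1.386, 0.0]
wrist_force: [-1.2, 0.1, -0.1]
opening: 0.581
grip_force: 0.0
```

Request:
send_rows --steps '[0, 0, 0, 0, 0, 0.2, 5, 0, 0, 0, 0, 0, 0, 5, 0, 0, 0, 0, 0, 0, 5]'

```text
clock: 7.25
position: [0.4479, -0.1159, -0.0148]
eef_rot: [-2.819, -1.386, 0.0]
wrist_force: [-0.2, -0.2, -0.4]
opening: 0.586
grip_force: 0.0
```

Run:
```python
from h import *
rep();n="side"
im=grab_frame(n);np.save(n+"4.npy",im);x0,y0=310,150
c=im[y0:y0+60,x0:x0+70];c=cv2.resize(c,None,fx=8,fy=8,interpolation=cv2.INTER_CUBIC)
p=state()["position"];R=Ro.from_rotvec(state()["eef_rot"]).as_matrix()
for q in(.03,-.03):
    for z in (.0115,.02):
        w=p+R[:,1]*q;w[2]=z;a,b=proj(n,w);cv2.circle(c,(int((a-x0)*8+4),int((b-y0)*8+4)),4,(255,0,0) if z<.015 else (0,0,255),1)
cv2.imwrite("pics/s4.png",np.clip(c[:,:,::-1].astype(float)*1.6,0,255).astype(np.uint8))
```

```text
t 7.25 p [ 0.4479 -0.1159 -0.0148] head 52.36 zax [-2.e-04  1.e-04 -1.e+00] F [-0.2 -0.2 -0.4] open 5.0
```

View pics/s4.png

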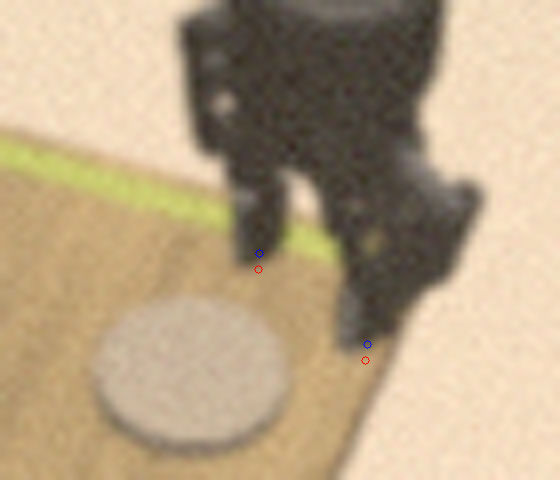

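The picture shows the tips at (255,262) and (360,348), a few mm above the face behind the disc. There is only a little further down to go.

Request:
send_rows --steps '[0, 0, 0, 0, 0, 0.2, 5, 0, 0, 0, 0, 0, 0, 5, 0, 0, 0, 0, 0, 0, 5]'

```text
clock: 7.6
position: [0.4479, -0.1159, -0.0168]
eef_rot: [-2.819, -1.386, 0.0]
wrist_force: [-0.4, 0.5, -0.1]
opening: 0.582
grip_force: 0.0
```

Request:
send_rows --steps '[0, 0, 0, 0, 0, 0.2, 5, 0, 0, 0, 0, 0, 0, 5, 0, 0, 0, 0, 0, 0, 5]'

```text
clock: 7.9
position: [0.4482, -0.116, -0.0185]
eef_rot: [2.819, 1.386, 0.001]
wrist_force: [0.3, 0.6, 3.7]
opening: 0.588
grip_force: 1.9
```

Request:
send_rows --steps '[0, 0, 0, 0, 0, 0.2, 5, 0, 0, 0, 0, 0, 0, 5, 0, 0, 0, 0, 0, 0, 5]'

```text
clock: 8.2
position: [0.4483, -0.116, -0.0186]
eef_rot: [2.818, 1.386, 0.002]
wrist_force: [-4.3, 2.0, 26.6]
opening: 0.584
grip_force: 13.0
```

I touched the board face at TCP z = -18.3 mm with a 50 mm opening. I'll lift to about 2.5 mm clearance and start pushing the large disc.

Request:
send_rows --steps '[0, 0, 0, 0, 0, -0.5, 5, 0, 0, 0, 1, 0, 0, 5, 0, 0, 0, 1, 0, 0, 5, 0, 0, 0, 0.8, 0, 0, 5, 0, 0, 0, 1, 0, 0, 5, 0, 0, 0, 1, 0, 0, 5, 0, 0, 0, 1, 0, 0, 5, 0, 0, 0, 1, 0, 0, 5, 0, 0, 0, 0.5, 0, 0, 5, 0, 0, 0, 0, 0, 0, 5]'

```text
clock: 9.2
position: [0.4933, -0.0575, -0.0157]
eef_rot: [2.818, 1.387, 0.001]
wrist_force: [-0.5, -0.5, 0.1]
opening: 0.583
grip_force: 0.0
```

```bash
cat >> h.py <<'E'
CB=np.array([.5561,.0195]);YB=-.1594          # board pose from the top view
CS=np.array([.5554,.0264]);YS=-.1599          # same as read by the side view at z=.02
def disc(seedw,n="side",lo=None):
    """disc centroid near board-frame guess (m); returns board-frame centre by this view"""
    im=grab_frame(n);c,y=(CS,YS) if n=="side" else (CB,YB)
    g=cv2.GaussianBlur(im,(0,0),1.0);S=cv2.cvtColor(g,cv2.COLOR_RGB2HSV)[...,1].astype(int)
    V=g.max(2)
    th=71 if n=="top" else 77
    k=((S<th)&(V>85)).astype(np.uint8)
    u,v=proj(n,[*tow(c,y,seedw),.03]);nl,l=cv2.connectedComponents(k)
    lab=l[int(v+.5),int(u+.5)]
    Y,X=np.nonzero(l==lab);cnt=max(cv2.findContours((l==lab).astype(np.uint8),0,1)[0],key=cv2.contourArea)
    e=cv2.minAreaRect(cnt)
    w=onz(n,X.mean(),Y.mean(),.03)
    print(n,"lab",lab,"px",round(X.mean(),2),round(Y.mean(),2),"area",len(X),"rect",np.round(e[1],1),"board",tob(c,y,w).round(4))
    return im
def tcpb():
    p=state()["position"];print("tcp board",tob(CB,YB,p).round(4))
E
python3 - <<'E'
from h import *
rep();tcpb()
p=state()["position"][:2];d=np.array([.6106,.792])
g=tob(CB,YB,p+d*.037);print("pred disc",g.round(4));np.save("side5.npy",disc(g))
E
```

```text
t 9.2 p [ 0.4933 -0.0575 -0.0157] head 52.42 zax [ 6.e-04  0.e+00 -1.e+00] F [-0.5 -0.5  0.1] open 4.98
tcp board [-0.0498 -0.086 ]
pred disc [-0.0321 -0.0535]
side lab 25 px 319.96 204.34 area 405 rect [23.7 20.6] board [-0.0321 -0.053 ]
```

The disc sits in the finger cradle where predicted. I'll continue the push.

Request:
send_rows --steps '[0, 0, 0, 1, -0.01, 0, 5, 0, 0, 0, 1.2, -0.01, 0, 5, 0, 0, 0, 1.2, -0.01, 0, 5, 0, 0, 0, 1.2, -0.02, 0, 5, 0, 0, 0, 1.2, -0.02, 0, 5, 0, 0, 0, 1.2, -0.02, 0, 5, 0, 0, 0, 1.2, -0.02, 0, 5, 0, 0, 0, 1.2, -0.02, 0, 5, 0, 0, 0, 1, -0.02, 0, 5, 0, 0, 0, 0.6, 0, 0, 5, 0, 0, 0, 0, 0, 0, 5]'

```text
clock: 10.35
position: [0.5594, 0.0306, -0.0157]
eef_rot: [2.819, 1.387, 0.001]
wrist_force: [-0.3, 0.4, 0.2]
opening: 0.589
grip_force: 0.0
```

Run:
```python
from h import *
rep();tcpb()
p=state()["position"][:2];d=np.array([.6106,.792])
g=tob(CB,YB,p+d*.034);print("pred disc",g.round(4));np.save("side6.npy",disc(g));np.save("top6.npy",disc(g,"top"))
```

```text
t 10.35 p [ 0.5594  0.0306 -0.0157] head 52.4 zax [ 8.e-04  1.e-04 -1.e+00] F [-0.3  0.4  0.2] open 5.03
tcp board [0.0015 0.0115]
pred disc [0.0177 0.0414]
side lab 9 px 289.82 223.83 area 449 rect [21.4 26.7] board [0.0188 0.044 ]
top lab 0 px 308.22 171.3 area 148433 rect [399. 639.] board [0.0913 0.0537]
```

Request:
send_rows --steps '[0, 0, 0, 0.8, 0, 0, 5, 0, 0, 0, 0.8, 0, 0, 5, 0, 0, 0, 0.8, 0, 0, 5, 0, 0, 0, 0.8, 0, 0, 5, 0, 0, 0, 0.6, 0, 0, 5, 0, 0, 0, 0.6, 0, 0, 5, 0, 0, 0, 0.5, 0, 0, 5, 0, 0, 0, 0.5, 0, 0, 5, 0, 0, 0, 0.5, 0, 0, 5, 0, 0, 0, 0.4, 0, 0, 5, 0, 0, 0, 0, 0, 0, 5]'

```text
clock: 11.55
position: [0.5978, 0.0802, -0.0156]
eef_rot: [2.819, 1.386, 0.002]
wrist_force: [-0.4, -0.7, -0.2]
opening: 0.581
grip_force: 0.0
```

Run:
```python
from h import *
rep();tcpb()
p=state()["position"][:2];d=np.array([.6106,.792])
g=tob(CB,YB,p+d*.034);print("pred disc",g.round(4));np.save("side7.npy",disc(g))
```

```text
t 11.55 p [ 0.5978  0.0802 -0.0156] head 52.37 zax [ 1.e-03  3.e-04 -1.e+00] F [-0.4 -0.7 -0.2] open 4.96
tcp board [0.0315 0.0666]
pred disc [0.0478 0.0965]
side lab 7 px 271.68 236.16 area 490 rect [22.6 26.9] board [0.0468 0.1007]
```

Request:
send_rows --steps '[0, 0, 0, 0.2, 0, 0, 5, 0, 0, 0, 0.1, 0, 0, 5, 0, 0, 0, 0, 0, 0, 5, 0, 0, 0, 0, 0, 0, 5]'

```text
clock: 12.0
position: [0.5988, 0.0821, -0.0157]
eef_rot: [-2.819, -1.386, 0.0]
wrist_force: [0.4, -0.0, 0.4]
opening: 0.584
grip_force: 0.0
```

Run:
```python
from h import *
rep();g=[.049,.099];im=disc(g);np.save("side8.npy",im)
c=im[205:265,235:315];c=cv2.resize(c,None,fx=7,fy=7,interpolation=cv2.INTER_CUBIC)
cv2.imwrite("pics/s8.png",np.clip(c[:,:,::-1].astype(float)*1.6,0,255).astype(np.uint8))
```

```text
t 12.0 p [ 0.5988  0.0821 -0.0157] head 52.35 zax [-0.  0. -1.] F [ 0.4 -0.   0.4] open 4.99
side lab 9 px 271.19 236.54 area 495 rect [22.4 26.8] board [0.0475 0.1023]
```

View pics/s8.png

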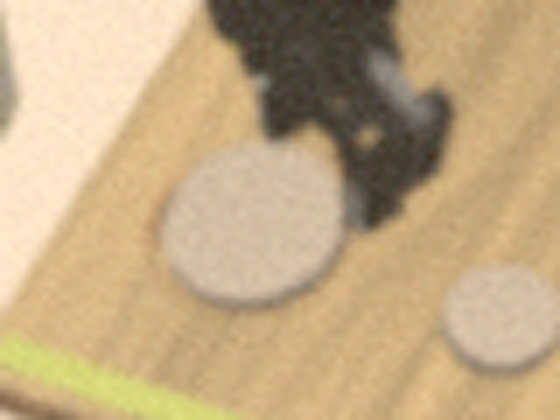

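The picture shows the large disc at (255,220), over its recess with the fingers still behind it. It isn't clearly flush, so I'll push on gently.

Request:
send_rows --steps '[0, 0, 0, 0.1, 0, 0, 5, 0, 0, 0, 0.1, 0, 0, 5, 0, 0, 0, 0, 0, 0, 5, 0, 0, 0, 0, 0, 0, 5]'

```text
clock: 12.45
position: [0.6001, 0.0838, -0.0157]
eef_rot: [-2.819, -1.386, -0.0]
wrist_force: [-0.4, 0.6, -0.0]
opening: 0.583
grip_force: 0.0
```

Run:
```python
from h import *
rep();disc([.05,.1])
```

```text
t 12.45 p [ 0.6001  0.0838 -0.0157] head 52.36 zax [ 1.e-04  1.e-04 -1.e+00] F [-0.4  0.6 -0. ] open 4.98
side lab 8 px 270.86 237.95 area 456 rect [21.9 25.5] board [0.0462 0.1068]
```

Request:
send_rows --steps '[0, 0, 0, 0.1, 0, 0, 5, 0, 0, 0, 0.1, 0, 0, 5, 0, 0, 0, 0, 0, 0, 5, 0, 0, 0, 0, 0, 0, 5]'

```text
clock: 12.9
position: [0.6014, 0.0853, -0.0157]
eef_rot: [-2.819, -1.386, -0.0]
wrist_force: [-0.6, 0.2, -0.2]
opening: 0.587
grip_force: 0.0
```

Run:
```python
from h import *
rep();disc([.05,.1])
```

```text
t 12.9 p [ 0.6014  0.0853 -0.0157] head 52.36 zax [ 0.  0. -1.] F [-0.6  0.2 -0.2] open 5.01
side lab 8 px 270.78 237.87 area 455 rect [21.2 26.2] board [0.0466 0.1067]
```

The disc dropped: the view shows a downward jump with a smaller visible area, and it no longer moves when pushed. I'll lift clear, turn and check from the top.

Request:
send_rows --steps '[0, 0, 0, 0, 0, -1, 5, 0, 0, 0, 0, 0, -2.5, 5, 0, 0, 0, 0, 0, -2.5, 5, 0, 0, -0.15, -2, 0, 0, 3.2, 0, 0, -0.15, -2, 0, 0, 3.2, 0, 0, -0.15, -2, 0, 0, 3.2, 0, 0, -0.15, -2, 0, 0, 3.2, 0, 0, -0.15, 0, 0, 0, 3.2, 0, 0, -0.15, 0, 0, 0, 3.2, 0, 0, -0.08, 0, 0, 0, 3.2, 0, 0, 0, 0, 0, 0, 3.2]'

```text
clock: 14.05
position: [0.5685, 0.0135, 0.0451]
eef_rot: [1.835, 2.549, 0.001]
wrist_force: [0.6, 0.9, 0.9]
opening: 0.377
grip_force: 0.0
```

Run:
```python
from h import *
rep((.4969,.1884,.03),108.6)
disc([.048,.098]);np.save("top9.npy",disc([.05,.1],"top"));disc([-.0571,.1066])
```

```text
t 14.05 p [0.5685 0.0135 0.0451] head 108.5 zax [ 9.e-04 -0.e+00 -1.e+00] F [0.6 0.9 0.9] open 3.22
turn z -0.002 shift cm x,y,z [18.86 -1.21  1.51]
side lab 45 px 270.66 237.95 area 442 rect [20. 25.] board [0.0467 0.107 ]
top lab 0 px 308.98 173.18 area 147327 rect [399. 639.] board [0.0844 0.0498]
side lab 39 px 306.28 250.05 area 203 rect [14. 16.] board [-0.0569  0.1067]
```

Request:
send_rows --steps '[0, 0, 0, 3.8, -0.24, 0, 3.2, 0, 0, 0, 3.8, -0.24, 0, 3.2, 0, 0, 0, 3.8, -0.24, 0, 3.2, 0, 0, 0, 3.8, -0.24, 0, 3.2, 0, 0, 0, 3.7, -0.24, 0, 3.2, 0, 0, 0, 0, 0, 2, 3.2, 0, 0, 0, 0, 0, 1.5, 3.2, 0, 0, 0, 0, 0, 1, 3.2, 0, 0, 0, 0, 0, 0, 3.2, 0, 0, 0, 0, 0, 0, 3.2]'

```text
clock: 15.2
position: [0.4972, 0.1889, -0.0006]
eef_rot: [-1.836, -2.549, 0.0]
wrist_force: [0.1, 0.6, -0.5]
opening: 0.374
grip_force: 0.0
```

Run:
```python
from h import *
rep((.4969,.1884,-.008),108.6)
im=disc([.05,.1],"top");np.save("top10.npy",im);disc([-.0574,.1043],"top")
```

```text
t 15.2 p [ 0.4972  0.1889 -0.0006] head 108.46 zax [-1.e-04 -1.e-04 -1.e+00] F [ 0.1  0.6 -0.5] open 3.19
turn z -0.002 shift cm x,y,z [-0.04 -0.04  0.74]
top lab 52 px 295.27 181.14 area 278 rect [18. 18.] board [0.0476 0.0969]
top lab 55 px 289.3 208.27 area 128 rect [12. 12.] board [-0.0573  0.1043]
```

Request:
send_rows --steps '[0, 0, 0, 0, 0, 0.4, 3.2, 0, 0, 0, 0, 0, 0.4, 3.2, 0, 0, 0, 0, 0, 0, 3.2, 0, 0, 0, 0, 0, 0, 3.2]'

```text
clock: 15.7
position: [0.4968, 0.189, -0.0088]
eef_rot: [-1.835, -2.549, 0.0]
wrist_force: [0.4, 0.9, 0.3]
opening: 0.373
grip_force: 0.0
```

Request:
send_rows --steps '[0, 0, 0, 0, 0, 0.2, 3.2, 0, 0, 0, 0, 0, 0, 3.2, 0, 0, 0, 0, 0, 0, 3.2]'

```text
clock: 16.0
position: [0.4969, 0.1891, -0.0107]
eef_rot: [-1.835, -2.55, 0.0]
wrist_force: [-0.5, 0.3, -0.2]
opening: 0.375
grip_force: 0.0
```

The top view puts the large disc within about 3 mm of the recess centre, so it is seated. I'll finish the touch-down behind the small disc.

Request:
send_rows --steps '[0, 0, 0, 0, 0, 0.2, 3.2, 0, 0, 0, 0, 0, 0, 3.2, 0, 0, 0, 0, 0, 0, 3.2]'

```text
clock: 16.3
position: [0.4969, 0.1891, -0.0128]
eef_rot: [-1.835, -2.55, 0.0]
wrist_force: [0.4, 0.6, -0.1]
opening: 0.376
grip_force: 0.0
```

Request:
send_rows --steps '[0, 0, 0, 0, 0, 0.2, 3.2, 0, 0, 0, 0, 0, 0, 3.2, 0, 0, 0, 0, 0, 0, 3.2]'

```text
clock: 16.6
position: [0.4968, 0.189, -0.0148]
eef_rot: [-1.835, -2.55, 0.0]
wrist_force: [0.2, -0.8, -0.4]
opening: 0.374
grip_force: 0.0
```

Request:
send_rows --steps '[0, 0, 0, -1, 0, 0, 3.2, 0, 0, 0, -1, 0, 0, 3.2, 0, 0, 0, -0.8, 0, 0, 3.2, 0, 0, 0, -0.7, 0, 0, 3.2, 0, 0, 0, -1, 0, 0, 3.2, 0, 0, 0, -1, 0, 0, 3.2, 0, 0, 0, -1, 0, 0, 3.2, 0, 0, 0, -1, 0, 0, 3.2, 0, 0, 0, -0.6, 0, 0, 3.2, 0, 0, 0, 0, 0, 0, 3.2]'

```text
clock: 17.6
position: [0.5231, 0.1113, -0.0147]
eef_rot: [1.837, 2.548, 0.0]
wrist_force: [0.4, 0.0, 0.0]
opening: 0.372
grip_force: 0.0
```

```bash
cat > q.py <<'E'
from h import *
rep();tcpb();s=state();p=s["position"][:2];R=Ro.from_rotvec(s["eef_rot"]).as_matrix();d=-R[:2,0]
g=tob(CB,YB,p+d*.025);print("pred disc",g.round(4))
w=tow(CB,YB,(.05,-.1))-(p+d*.025);print("remaining along -x",(w@d).round(4),"along y",(w@R[:2,1]).round(4))
im=disc(g);disc(g,"top")
E
python3 q.py
```

```text
t 17.6 p [ 0.5231  0.1113 -0.0147] head 108.44 zax [ 3.e-04 -1.e-04 -1.e+00] F [0.4 0.  0. ] open 3.18
tcp board [-0.0472  0.0854]
pred disc [-0.0356  0.0633]
remaining along -x 0.1843 along y 0.0003
side lab 13 px 305.81 235.76 area 121 rect [12. 11.] board [-0.0378  0.0646]
top lab 0 px 306.41 173.59 area 149503 rect [399. 639.] board [0.0817 0.0592]
```

Request:
send_rows --steps '[0, 0, 0, -1, 0, 0, 3.2, 0, 0, 0, -1.2, 0, 0, 3.2, 0, 0, 0, -1.2, 0, 0, 3.2, 0, 0, 0, -1.2, 0, 0, 3.2, 0, 0, 0, -1.2, 0, 0, 3.2, 0, 0, 0, -1.2, 0, 0, 3.2, 0, 0, 0, -1.2, 0, 0, 3.2, 0, 0, 0, -1.2, 0, 0, 3.2, 0, 0, 0, -1, 0, 0, 3.2, 0, 0, 0, -0.8, 0, 0, 3.2, 0, 0, 0, -0.5, 0, 0, 3.2, 0, 0, 0, 0, 0, 0, 3.2]'

```text
clock: 18.9
position: [0.5601, 0.0007, -0.0147]
eef_rot: [1.836, 2.549, 0.0]
wrist_force: [0.3, 0.0, -0.5]
opening: 0.375
grip_force: 0.0
```

```bash
python3 q.py
```

```text
t 18.9 p [ 0.5601  0.0007 -0.0147] head 108.47 zax [ 2.e-04 -1.e-04 -1.e+00] F [ 0.3  0.  -0.5] open 3.2
tcp board [ 0.0069 -0.0179]
pred disc [ 0.0185 -0.0401]
remaining along -x 0.0677 along y 0.0002
side lab 11 px 302.3 201.97 area 126 rect [12. 10.] board [ 0.0183 -0.042 ]
top lab 0 px 308.8 170.75 area 148265 rect [399. 639.] board [0.0937 0.0518]
```

Request:
send_rows --steps '[0, 0, 0, -0.8, 0, 0, 3.2, 0, 0, 0, -0.8, 0, 0, 3.2, 0, 0, 0, -0.8, 0, 0, 3.2, 0, 0, 0, -0.8, 0, 0, 3.2, 0, 0, 0, -0.6, 0, 0, 3.2, 0, 0, 0, -0.6, 0, 0, 3.2, 0, 0, 0, -0.5, 0, 0, 3.2, 0, 0, 0, -0.5, 0, 0, 3.2, 0, 0, 0, -0.4, 0, 0, 3.2, 0, 0, 0, -0.4, 0, 0, 3.2, 0, 0, 0, 0, 0, 0, 3.2, 0, 0, 0, 0, 0, 0, 3.2]'

```text
clock: 20.2
position: [0.5794, -0.0575, -0.0147]
eef_rot: [-1.835, -2.55, 0.0]
wrist_force: [-0.2, 1.1, 0.4]
opening: 0.376
grip_force: 0.1
```

```bash
python3 q.py
```

```text
t 20.2 p [ 0.5794 -0.0575 -0.0147] head 108.5 zax [-1.e-04  0.e+00 -1.e+00] F [-0.2  1.1  0.4] open 3.21
tcp board [ 0.0352 -0.0724]
pred disc [ 0.0468 -0.0945]
remaining along -x 0.0063 along y 0.0003
side lab 9 px 300.6 187.36 area 99 rect [ 9. 11.] board [ 0.0455 -0.0925]
top lab 0 px 309.99 169.51 area 147955 rect [399. 639.] board [0.099 0.048]
```

Request:
send_rows --steps '[0, 0, 0, -0.1, 0, 0, 3.2, 0, 0, 0, -0.1, 0, 0, 3.2, 0, 0, 0, -0.1, 0, 0, 3.2, 0, 0, 0, 0, 0, 0, 3.2, 0, 0, 0, 0, 0, 0, 3.2]'

```text
clock: 20.8
position: [0.5806, -0.0603, -0.0146]
eef_rot: [1.835, 2.549, 0.0]
wrist_force: [0.4, 0.8, -0.2]
opening: 0.375
grip_force: 0.5
```

```bash
python3 q.py
```

```text
t 20.8 p [ 0.5806 -0.0603 -0.0146] head 108.5 zax [ 4.e-04  0.e+00 -1.e+00] F [ 0.4  0.8 -0.2] open 3.2
tcp board [ 0.0369 -0.0749]
pred disc [ 0.0485 -0.0971]
remaining along -x 0.0033 along y -0.0
side lab 9 px 300.18 187.03 area 102 rect [10. 10.] board [ 0.0472 -0.0933]
top lab 0 px 310.12 169.43 area 147989 rect [399. 639.] board [0.0994 0.0475]
```

Request:
send_rows --steps '[0, 0, 0, -0.1, 0, 0, 3.2, 0, 0, 0, -0.1, 0, 0, 3.2, 0, 0, 0, 0, 0, 0, 3.2, 0, 0, 0, 0, 0, 0, 3.2]'

```text
clock: 21.3
position: [0.5812, -0.062, -0.0146]
eef_rot: [1.835, 2.55, 0.001]
wrist_force: [2.0, 2.7, 0.4]
opening: 0.376
grip_force: 1.5
```

```bash
python3 q.py
```

```text
t 21.3 p [ 0.5812 -0.062  -0.0146] head 108.5 zax [ 3.e-04  3.e-04 -1.e+00] F [2.  2.7 0.4] open 3.21
tcp board [ 0.0377 -0.0765]
pred disc [ 0.0493 -0.0987]
remaining along -x 0.0015 along y -0.0
side lab 6 px 300.16 186.45 area 103 rect [10. 10.] board [ 0.0482 -0.0954]
top lab 0 px 310.0 169.38 area 147938 rect [399. 639.] board [0.0995 0.048 ]
```

Request:
send_rows --steps '[0, 0, 0, -0.1, 0, 0, 3.2, 0, 0, 0, -0.1, 0, 0, 3.2, 0, 0, 0, 0, 0, 0, 3.2, 0, 0, 0, 0, 0, 0, 3.2]'

```text
clock: 21.8
position: [0.5816, -0.0628, -0.0147]
eef_rot: [-1.835, -2.548, -0.002]
wrist_force: [1.4, 7.5, 1.2]
opening: 0.375
grip_force: 3.7
```

```bash
python3 q.py
```

```text
t 21.8 p [ 0.5816 -0.0628 -0.0147] head 108.48 zax [-1.0e-04  1.9e-03 -1.0e+00] F [1.4 7.5 1.2] open 3.21
tcp board [ 0.0383 -0.0772]
pred disc [ 0.0499 -0.0994]
remaining along -x 0.0006 along y -0.0002
side lab 9 px 300.13 186.49 area 102 rect [10. 10.] board [ 0.0482 -0.0953]
top lab 0 px 310.13 169.32 area 147838 rect [399. 639.] board [0.0998 0.0476]
```

Force is now building against the far wall. I'll back off to release the disc and look.

Request:
send_rows --steps '[0, 0, 0, 0.3, 0, 0, 3.2, 0, 0, 0, 0.5, 0, 0, 3.2, 0, 0, 0, 1, 0, 0, 3.2, 0, 0, 0, 2, 0, 0, 3.2, 0, 0, 0, 2, 0, 0, 3.2, 0, 0, 0, 2, 0, 0, 3.2, 0, 0, 0, 0, 0, 0, 3.2]'

```text
clock: 22.6
position: [0.5544, 0.0119, -0.015]
eef_rot: [-1.831, -2.55, 0.002]
wrist_force: [-0.6, -1.0, 0.2]
opening: 0.371
grip_force: 0.0
```

Run:
```python
from h import *
rep();im=disc([.048,-.098]);np.save("side12.npy",im)
t=disc([.05,-.1],"top");np.save("top12.npy",t)
a=cv2.resize(im[160:215,270:350],None,fx=5,fy=7*275/385,interpolation=cv2.INTER_CUBIC)
b=cv2.resize(t[155:210,310:390],None,fx=5,fy=5,interpolation=cv2.INTER_CUBIC)
h=min(len(a),len(b));cv2.imwrite("pics/s12.png",np.clip(np.hstack([a[:h],b[:h]])[:,:,::-1].astype(float)*1.6,0,255).astype(np.uint8))
```

```text
t 22.6 p [ 0.5544  0.0119 -0.015 ] head 108.64 zax [-2.9e-03  3.0e-04 -1.0e+00] F [-0.6 -1.   0.2] open 3.17
side lab 0 px 297.1 123.66 area 106446 rect [291. 409.] board [ 0.1741 -0.36  ]
top lab 57 px 347.37 187.68 area 119 rect [11. 11.] board [ 0.0473 -0.1006]
```

View pics/s12.png

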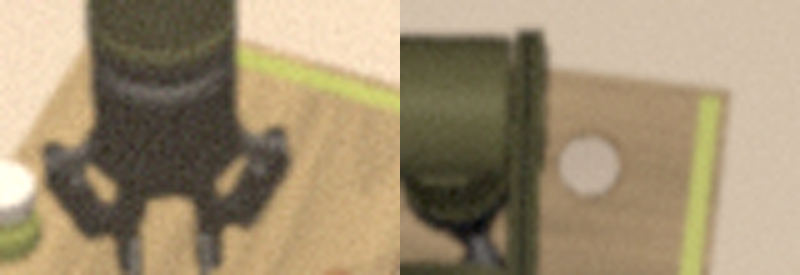

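The picture shows the small disc in the top view at (588,165), centred on its recess. The side view is blocked by the gripper. I'll lift clear to measure the heights of both discs.

Request:
send_rows --steps '[0, 0, 0, 0, 0, -2, 3.2, 0, 0, 0, 0, 0, -4, 3.2, 0, 0, 0, 0, 0, -4, 3.2, 0, 0, 0, -4, 0, -4, 3.2, 0, 0, 0, -4, 0, -4, 3.2, 0, 0, 0, -4, 0, -2, 3.2, 0, 0, 0, -4, 0, 0, 3.2, 0, 0, 0, -4, 0, 0, 3.2, 0, 0, 0, -4, 0, 0, 3.2, 0, 0, 0, -4, 0, 0, 3.2, 0, 0, 0, 0, 0, 0, 3.2]'

```text
clock: 23.8
position: [0.644, -0.2541, 0.1754]
eef_rot: [1.84, 2.542, -0.004]
wrist_force: [0.6, 0.7, 0.1]
opening: 0.377
grip_force: 0.0
```

```bash
cat > f.py <<'E'
from h import *
rep()
P={}
for n in("top","side"):
    print(n);P[n]=[]
    im0=np.load(n+"0.npy");im1=grab_frame(n)
    for im,seeds in ((im0,((-.057,.105),(-.058,-.098))),(im1,((.05,.1),(.05,-.1)))):
        g=cv2.GaussianBlur(im,(0,0),1.);S=cv2.cvtColor(g,cv2.COLOR_RGB2HSV)[...,1].astype(int)
        nl,l=cv2.connectedComponents(((S<(72 if n=="top" else 77))&(g.max(2)>85)).astype(np.uint8))
        for s in seeds:
            u,v=proj(n,[*tow(CB if n=="top" else CS,YB,s),.025]);k=l==l[int(v+.5),int(u+.5)]
            Y,X=np.nonzero(k);P[n].append((X.mean(),Y.mean()));print(s,np.round(P[n][-1],2),k.sum())
for a,b in zip(P["top"],P["side"]):
    x,r=tri(a,b);print("tri z",x.round(4),"res",r.round(4),"board",tob(np.array([.5574,.0197]),YB,x).round(4))
E
python3 f.py
```

```text
t 23.8 p [ 0.644  -0.2541  0.1754] head 108.19 zax [ 0.0016 -0.0039 -1.    ] F [0.6 0.7 0.1] open 3.22
top
(-0.057, 0.105) [289.31 208.35] 127
(-0.058, -0.098) [343.68 215.47] 320
(0.05, 0.1) [295.22 181.09] 286
(0.05, -0.1) [347.27 187.73] 123
side
(-0.057, 0.105) [306.35 249.98] 201
(-0.058, -0.098) [333.34 196.33] 375
(0.05, 0.1) [270.58 237.96] 444
(0.05, -0.1) [299.86 187.95] 131
tri z [0.5178 0.1329 0.0182] res 0.0007 board [-0.0571  0.1054]
tri z [ 0.4848 -0.07    0.0179] res 0.0013 board [-0.0574 -0.1001]
tri z [0.6241 0.11   0.0081] res 0.0017 board [0.0515 0.0998]
tri z [ 0.5914 -0.0876  0.0093] res 0.0016 board [ 0.0506 -0.1005]
```

Triangulation shows both discs dropped 9–10 mm to flush, with centres within about 2 mm of the recess centres. The arm is clear of everything.

```bash
python3 -c "
from cell import *
print(hand_in())"
```

```text
the job is handed in; nothing more can be done
None
```

I pushed both discs into their own recesses and handed the job in at about 24 s; the cameras showed each one dropped 9–10 mm to flush and within about 2 mm of centre, but the hand-in returned no verdict.

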